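# Open the bayonet tin and set out the cane splitter

## Task

The cane splitter is kept in the round steel tin. Turn the tin's lid by its bar until you feel its lugs come to the slots, lift it free without forcing it, and set it down right way up in the middle of the flat square wooden board. Then take the splitter out and stand it upright, blades down, in the middle of the thick wooden block; let neither of them drop, and leave the other things on the bench where they are.

Things in the scene. Friction and masses are not known exactly. Their poses are not given: they have to be found in the camera images.
- tin: Round dark steel tin screwed to the bench, 144 mm outside diameter, 110 mm high, 3 mm wall, floor 5 mm thick. Origin: centre of its underside, on the bench; z up.
- tin_mouth (a point): Centre of the tin's mouth, 110 mm above the bench. An inner ring 6 to 14 mm below it narrows the mouth to 110 mm diameter; the ring has three open slots, each about 36 degrees wide, 120 degrees apart, hidden by the lid. Where the slots lie is different every time and cannot be told from the tin's yaw.
- lid: Flat round steel lid, 148 mm diameter, 4 mm thick, 0.28 to 0.42 kg, lying loose on the tin's rim; z up. Origin: on its axis, level with the bottom of its lugs, 24 mm below the plate's underside; closed, it is 86 mm above the tin's origin. On a flat surface it stands on the lugs, origin at the surface. Closed, it turns freely, with about 2.5 mm of sideways play.
- lid_bar (a point): Middle of the lid's grip, 43 mm above the lid's origin: a straight upright bar on the plate, 80 mm long (along the lid's x axis), 14 mm thick (y), 30 mm high (15 mm above and below this point).
- lid_lugs (a point): Point on the lid's axis at its origin. Three hidden L-shaped lugs, 120 degrees apart, catch under the ring after about 3.5 mm of lift. They reach the slots after an anticlockwise turn (from above) of somewhere between 25 and 85 degrees from the start; there is no stop. Within about 9 degrees of the exact angle the lid lifts straight out with only its own weight.
- splitter: Cane splitter: six-finned steel star head (48 mm across, 26 mm high) and above it an upright round wooden handle, 26 mm diameter, 26 to 98 mm above the origin. About 0.18 kg. Origin: centre of the head's underside; z runs up the handle. It stands upright on the tin's floor, within 8 mm of the tin's axis, hidden until the lid is off.
- board: Flat square board of light wood, fixed to the bench, 170 x 170 mm, 18 mm thick. Origin: centre of its underside on the bench; its top is at 18 mm.
- block: Thick square block of dark wood, fixed to the bench, 110 x 110 mm, 50 mm high. Origin: centre of its underside on the bench; its top is at 50 mm.
- whetstone: Bystander: grey whetstone 55 x 130 x 25 mm, between the robot and the tin. Origin: centre of its underside.
- jar: Bystander: amber glass jar with a steel cap, 72 mm diameter, 110 mm high, beyond the tin. Origin: centre of its underside.
- mallet: Bystander: hammer lying on the bench. Origin: on its underside.
- offcut: Bystander: wood offcut 50 x 70 x 30 mm. Origin: centre of its underside.
- cane_a: Bystander: piece of cane 16 mm thick, about 200 mm long, lying on the bench. Origin: under its middle.
- cane_b: Bystander: piece of cane 14 mm thick, about 160 mm long, lying on the bench. Origin: under its middle.
There are look-alikes about, which are no part of the job. Of the things like the lid, leave any that is yellow; of the rest the smaller one is meant.

How it is judged:
By the outcome, as a careful person would: the job done as asked, in the order asked, and still so for the second after the job is handed in, with the robot touching nothing.
It also fails if it takes over 64 s, if anything falls off the work surface, if the arm or the gripper's body presses on something with over 40 N, if the wrist force passes 120 N, or if a joint passes its speed limit or range.

## Robot

A 6-joint arm with a two-finger parallel gripper is mounted at the origin on the work surface. World frame = base frame: x ahead of the robot, y to its left, z up, the work surface at z = 0. Lengths are in m, angles in rad, forces in N, time in s.
With the tool pointing down it reaches from about 0.425 to 0.925 m from the base axis. Payload 12.5 kg.
Tool frame: the origin (TCP) lies midway between the tips of the shut fingers; the grasp point (between the pads) lies 19 mm behind it; z points along the fingers, y is the line along which they close (so a half turn about z gives the same grasp; the last joint's range is limited). The gripper opens to 85 mm and grips with 20 to 120 N. Pads are 22 mm wide; open, the fingers measure 114 mm over their backs; the gripper's body (76 mm by 85 mm) begins 54 mm behind the grasp point. The pads swing forward as they close: fully open they stand 13 mm farther back than shut.
Start: joints at [1.103, 0.491, 1.559, -0, 1.092, -0.106], TCP at [0.221, 0.585, 0.231] pointing down, gripper open.
Joint ranges: [-3.1, 3.1], [-0.84, 2.19], [0.05, 2.79], [-1.13, 4.28], [0.06, 2.93], [-2.69, 2.69]. Speed limits (rad/s): [2.22, 2.22, 2.79, 3.14, 3.14, 3.14].

## Interface

Orientations are given as a 3x3 rotation matrix whose columns are the frame's x, y, z axes.
In Python, from plant import arm gives the robot as it stands.
- The arm moves only by the tool play_rows, never from a script. Its argument "deltas" is one flat list of numbers, 7 for each row, row after row: the shift along the tool's x, y, z each as a share of 0.025 m, from -1 to 1, then the turn, a rotation vector about the tool's x, y, z each as a share of pi/2 rad, from -1 to 1, then the closure, from -1 (fully open) to 1 (shut), so that 0 is half open. A call has 1 to 20 rows; each row shifts and turns the commanded pose from where the row before left it, along the tool's axes as they then stand; what a row does not reach is not made up. A row lasts 1/12 s, in which the tool goes at most 41.7 mm and 7.16 degrees, less where a joint would pass 70% of its speed; a pose out of reach is approached as far as the arm can. A call with a number of a shift or a turn outside -1 to 1 is refused whole. A call with a gripper value outside its range is refused whole. The fingers move at their own pace and stop on an object; "force" is the grip in N (left out, the last holds). Time passes only in rows, so rows that do not move let the fingers close. It gives the time, the measured TCP pose, the force, the opening and the grip force at its end, in the units of the state.
- arm.state(): the state, without advancing time (a new reading comes with each control period).
- arm.read_camera(name): name is "side" or "top"; returns a dict with "img" (400x640x3 uint8, red, green, blue), "fx", "fy", "cx", "cy" (pixels), "eye" and "orientation" of the camera in the world. Camera axes: x right, y up, looking along -z (the intrinsics and any distortion apply to the point x, -y, -z); pixel columns grow to the right and rows downward; lengths in m; the calibration is good to about 2 mm. A picture is of the moment at which its call begins. There is no depth.
- arm.close_job(): hands the job in; it is judged then, once.
The state is a dict: "time": time; "joints": joint angles; "dq": joint speeds; "tau": joint torques, N m; "tcp_pos": TCP position; "ee_rot": TCP orientation; "force": force on the tool from outside, world axes, zero at the start; "ft_torque": the same for the moment, N m; "grip_width": finger opening in m; "grip_force": force on a finger pad.
Only numpy, scipy, OpenCV 4.12 (cv2) and the standard library are available. Lean on these libraries where they do the work, as an engineer would, in place of code of your own. Each camera call takes 0.05 s, during which the arm holds its last target. There are 200 camera calls.

## Working session

There is one attempt and no reset: what is moved stays moved. The work goes in short steps, Python scripts to look and compute and a tool call to move; the robot and the scene stay as the last step left them, time stands still between calls to the robot, and variables do not carry over. Pictures are saved under pics/ and viewed, at most 11 in all, crops included, and the job is handed in when it is done.

Besides the shell and the picture viewer there is one more tool, called after ">>>" by a JSON object that holds its "op" and its "data". play_rows: Moves the arm, as the interface text tells. Shift numbers are shares of 0.025 m and turn numbers shares of pi/2 rad, none past 1 either way. Its arguments: {"type":"object","properties":{"deltas":{"type":"array"},"force":{"type":"number"}},"required":["deltas"]}

```bash
ls; mkdir -p pics; python3 - <<'E'
from plant import arm
import cv2
for n in ("top","side"):
    c=arm.read_camera(n); cv2.imwrite(f"pics/{n}0.png",c["img"][:,:,::-1])
    print(n,{k:v for k,v in c.items() if k!="img"})
print(arm.state())
E
```

```text
pics
top {'fx': 498.5334140767995, 'fy': 498.5334140767995, 'cx': 310.84762074554726, 'cy': 196.6102867992872, 'eye': array([0.3896984 , 0.02544006, 1.39452772]), 'orientation': array([[ 0.00569557,  0.99810949, -0.06119651],
       [-0.99996509,  0.0053106 , -0.00645165],
       [-0.00611447,  0.06123112,  0.99810489]])}
side {'fx': 438.6229637804953, 'fy': 438.6229637804953, 'cx': 318.216285982468, 'cy': 202.90948981903432, 'eye': array([ 0.12964009, -0.77100388,  1.20714677]), 'orientation': array([[ 0.902247  ,  0.34697459, -0.25604489],
       [-0.43086046,  0.7011467 , -0.56811317],
       [-0.01759581,  0.62289802,  0.78210514]])}
{'time': 0.1, 'joints': array([ 1.10342176e+00,  4.91475887e-01,  1.55937437e+00,  3.21254410e-05,
        1.09173009e+00, -1.05629873e-01]), 'dq': array([-5.13747251e-04, -7.21115335e-04, -1.86830799e-03, -4.65317348e-05,
       -7.64301781e-04, -1.45153910e-03]), 'tau': array([ 2.37341555e-03, -6.19447947e+01, -2.62024695e+01, -6.70001782e-05,
        2.82232060e-03,  9.69856387e-06]), 'tcp_pos': array([0.22109073, 0.58437571, 0.23080559]), 'ee_rot': array([[-9.35275510e-01,  3.53920187e-01, -4.70451802e-04],
       [ 3.53920475e-01,  9.35275116e-01, -8.68924931e-04],
       [ 1.32471790e-04, -9.79186733e-04, -9.99999512e-01]]), 'force': array([-0.76103293, -0.3285329 , -0.35094873]), 'ft_torque': array([ 0.00222958, -0.02283418, -0.00031654]), 'grip_force': 0.0, 'grip_width': 0.08558920650202902}
```

View pics/top0.png

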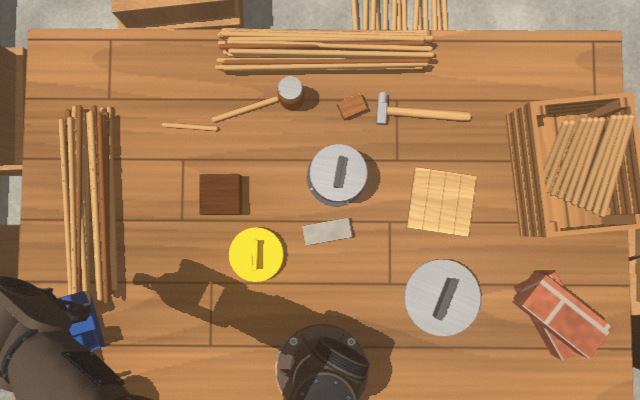

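View pics/side0.png

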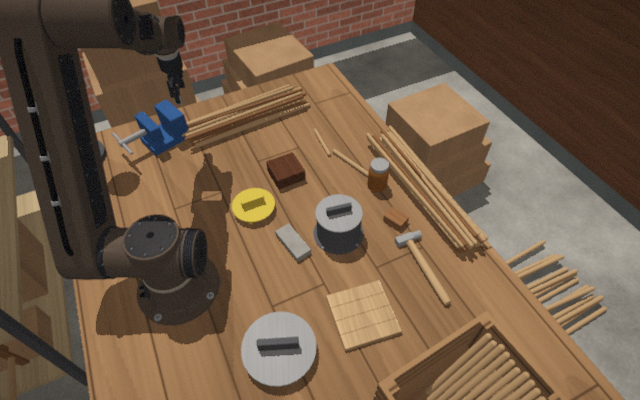

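Top view: the grey lid on the tin is at about (338,174), its dark bar along (336–345,157–187). The block is at (220,194), the board at (442,202), the whetstone at (327,231) and the jar at (290,92). The larger grey lid at (443,297) and the yellow one at (256,254) are look-alikes. The side view agrees: tin at (339,222), block at (286,170), board at (363,314).

```bash
cat > h.py <<'E'
import numpy as np, cv2
from plant import arm
def ray(c,uv):
    uv=np.atleast_2d(np.array(uv,float))
    d=np.c_[(uv[:,0]-c["cx"])/c["fx"],-(uv[:,1]-c["cy"])/c["fy"],-np.ones(len(uv))]
    return d@np.array(c["orientation"]).T
def onz(c,uv,z):
    d=ray(c,uv); e=np.array(c["eye"]); return (e+d*((z-e[2])/d[:,2])[:,None])[:,:2]
def proj(c,p):
    q=(np.atleast_2d(p)-c["eye"])@np.array(c["orientation"]); return np.c_[c["cx"]-c["fx"]*q[:,0]/q[:,2],c["cy"]+c["fy"]*q[:,1]/q[:,2]]
def big(mask,near):
    k,_=cv2.findContours(mask.astype(np.uint8),cv2.RETR_EXTERNAL,cv2.CHAIN_APPROX_NONE)
    k=[a for a in k if cv2.contourArea(a)>20]
    return min(k,key=lambda a:np.hypot(*(a[:,0].mean(0)-near)))[:,0].astype(float)
def rect(P):
    r=cv2.minAreaRect((P*1000).astype(np.float32)); return np.round(r[0],1),np.round(r[1],1),round(r[2],1)
E
python3 - <<'E'
from h import *
for n,pt in (("top",dict(lid=(338,174),bar=(341,172),block=(220,194),board=(442,202))),("side",dict(lid=(339,212),bar=(339,210),block=(286,165),board=(363,314)))):
    c=arm.read_camera(n); im=c["img"].astype(int); mx=im.max(2); mn=im.min(2); sat=(mx-mn)/np.maximum(mx,1)
    for k,p in pt.items(): print(n,k,"px",im[p[1],p[0]])
    box=np.zeros(mx.shape,bool)
    def near(p,r):
        b=np.zeros(mx.shape,bool); b[p[1]-r:p[1]+r,p[0]-r:p[0]+r]=1; return b
    L=big((sat<.15)&(mx>120)&near(pt["lid"],45),pt["lid"]); P=onz(c,L,.114)
    (x,y),r=cv2.minEnclosingCircle((P*1000).astype(np.float32)); print("lid",x,y,r, cv2.fitEllipse((P*1000).astype(np.float32)))
    hull=np.zeros(mx.shape,np.uint8); cv2.fillConvexPoly(hull,cv2.convexHull(L.astype(np.int32)),1); hull=cv2.erode(hull,np.ones((7,7)))
    B=big((mx<110)&(hull>0),pt["bar"]); print("bar",rect(onz(c,B,.144)))
    K=big((mx<105)&(sat>.3)&near(pt["block"],32),pt["block"]); print("block",rect(onz(c,K,.05)))
    h=im
    D=big((mx>205)&(im[:,:,2]>105)&near(pt["board"],48),pt["board"]); print("board",rect(onz(c,D,.018)))
    v=im.astype(np.uint8)[:,:,::-1].copy()
    for q in (L,B,K,D): cv2.polylines(v,[q.astype(np.int32)],True,(0,255,0))
    w=v[130:260,180:490] if n=="top" else v[130:360,230:420]
    cv2.imwrite(f"pics/m_{n}.png",cv2.resize(w,None,fx=2.5,fy=2.5))
E
```

```text
top lid px [115 109 106]
top bar px [106  99  97]
top block px [116  72  47]
top board px [221 166 108]
lid 527.9797973632812 -32.31674575805664 79.24750518798828 ((531.04150390625, -34.99676513671875), (144.23553466796875, 148.76422119140625), 18.736738204956055)Traceback (most recent call last):
  File "<stdin>", line 11, in <module>
  File "h.py", line 14, in big
    return min(k,key=lambda a:np.hypot(*(a[:,0].mean(0)-near)))[:,0].astype(float)
           ~~~^^^^^^^^^^^^^^^^^^^^^^^^^^^^^^^^^^^^^^^^^^^^^^^^^
ValueError: min() iterable argument is empty
```

```bash
cat > m.py <<'E'
from h import *
for n,pt in (("top",dict(lid=(338,174),bar=(341,172),block=(220,194),board=(442,202))),("side",dict(lid=(339,212),bar=(339,210),block=(286,165),board=(363,314)))):
    c=arm.read_camera(n); im=c["img"].astype(int); mx=im.max(2); mn=im.min(2); sat=(mx-mn)/np.maximum(mx,1)
    def near(p,r):
        b=np.zeros(mx.shape,bool); b[p[1]-r:p[1]+r,p[0]-r:p[0]+r]=1; return b
    Q=[]
    def do(name,mask,z):
        try:
            k=big(mask,pt[name]); Q.append(k); print(n,name,*rect(onz(c,k,z))); return k
        except ValueError: print(n,name,"none")
    L=do("lid",(sat<.12)&(mx>135)&near(pt["lid"],36),.114)
    print(cv2.fitEllipse((onz(c,L,.114)*1000).astype(np.float32)))
    hull=np.zeros(mx.shape,np.uint8); cv2.fillConvexPoly(hull,cv2.convexHull(L.astype(np.int32)),1); hull=cv2.erode(hull,np.ones((9,9)))
    do("bar",(mx<135)&(hull>0),.144)
    do("block",(mx<130)&(sat>.3)&near(pt["block"],32),.05)
    print(im[pt["board"][1],pt["board"][0]-45:pt["board"][0]+45:3,2])
    do("board",cv2.morphologyEx(((mx>200)&(im[:,:,2]>90)&near(pt["board"],48)).astype(np.uint8),cv2.MORPH_CLOSE,np.ones((5,5))),.018)
    v=im.astype(np.uint8)[:,:,::-1].copy()
    for q in Q: cv2.polylines(v,[q.astype(np.int32)],True,(0,255,0))
    w=v[130:260,180:490] if n=="top" else v[130:360,230:420]
    cv2.imwrite(f"pics/m_{n}.png",cv2.resize(w,None,fx=2.5,fy=2.5,interpolation=0))
a=cv2.imread("pics/m_top.png");b=cv2.imread("pics/m_side.png")
E
python3 m.py
```

```text
top lid [531.3 -35.2] [146.1 145.6] 82.2
((530.9390869140625, -34.99894332885742), (143.86663818359375, 146.82542419433594), 20.295429229736328)
top bar [529.3 -40.8] [24.3 80.4] 79.9
top block [478.1 268. ] [108.5 133.8] 0.3
[ 81  79  83  83  84 122 128 130 126 125 117 120 116 113 113 107 114 116
 117 118  94 119 117 119 116 102  90  89  86  88]
top board [ 464.1 -319.3] [268.7 169. ] 81.8
side lid [528.1 -39.5] [141.4 141.6] 63.6
((528.3854370117188, -38.925621032714844), (141.90516662597656, 142.60693359375), 58.548553466796875)
side bar [522.8 -53.9] [44.8 83.7] 79.2
side block [467.9 248.5] [167.4 121.5] 89.9
[ 83  89  84  79  75 121 132 124 120 124 125 119 118 100 105 112 116 123
 130 123 127 119 120 112 116 118  86  85  81  67]
side board [ 499.3 -332.9] [169.   71.4] 74.1
```

View pics/m_top.png

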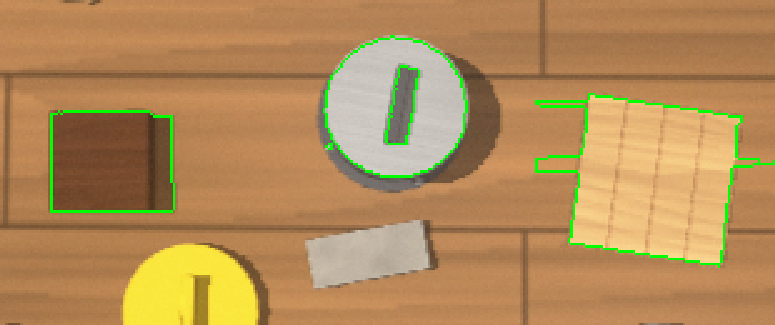

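View pics/m_side.png

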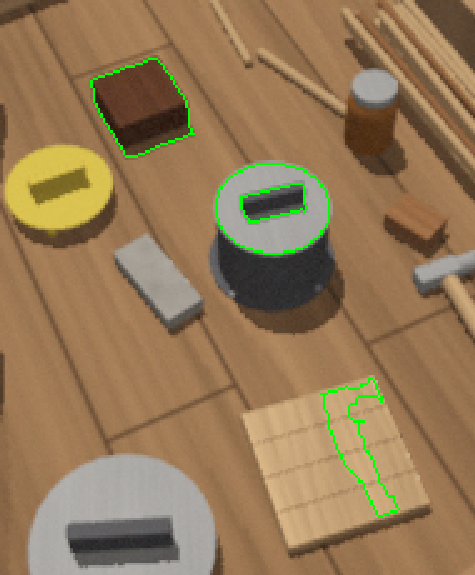

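Top overlay: the lid outline fits (146 mm), with the bar at about -10° and a shadow strip on its right. The block's top-face corners in the crop are (51,111), (152,112), (152,211), (51,212). The board's are (590,95), (741,117), (720,265), (570,242). The side overlay gives board corners (243,413), (377,379), (430,503), (292,543) and block-top corners (92,80), (157,58), (187,102), (121,128).

```bash
python3 - <<'E'
from h import *
T=arm.read_camera("top"); S=arm.read_camera("side")
def tc(a): return np.array(a)/2.5+[180,130]
def sc(a): return np.array(a)/2.5+[230,130]
for nm,c,q,z in (("block top",T,tc([(51,111),(152,112),(152,211),(51,212)]),.05),("board top",T,tc([(590,95),(741,117),(720,265),(570,242)]),.018),
 ("block side",S,sc([(92,80),(157,58),(187,102),(121,128)]),.05),("board side",S,sc([(243,413),(377,379),(430,503),(292,543)]),.018)):
    P=onz(c,q,z)*1000; print(nm,P.mean(0).round(1),np.hypot(*(np.roll(P,-1,0)-P).T).round(),np.degrees(np.arctan2(*(P[1]-P[0])[::-1])).round(1))
# bar from top view: dark core vs row
im=T["img"].astype(int).sum(2)//3
for r in range(154,192,3): print(r,im[r,326:356])
im=S["img"].astype(int).sum(2)//3
for r in range(198,220,2): print(r,im[r,322:358])
E
```

```text
block top [476.4 278.4] [110. 107. 109. 110.] -90.3
board top [ 461.7 -328. ] [168. 165. 166. 165.] -98.1
block side [475.4 273.3] [103. 101. 104. 106.] -0.6
board side [ 463.  -331.4] [168. 162. 163. 165.] -10.5
154 [194 195 198 197 196 194 197 194 193 193 194 192 194 196 195 194 197 195
 196 193 194 193 194 191 192 192 190 192 193 195]
157 [191 192 189 190 190 191 191 191 193 190 192 195 150  96 101 107 110 105
 117 122 121 175 194 194 193 190 193 191 191 191]
160 [198 196 196 198 200 197 196 197 197 198 196 174 132 112 106 103 109  94
 105 112 109 109 170 194 192 194 193 194 193 192]
163 [193 198 196 199 201 199 198 198 197 199 195 142 104 106 106 106 102 106
 113 113 111 173 195 199 194 195 197 194 194 196]
166 [197 195 196 194 194 196 193 195 195 194 155 116 106 110 108 108 103 105
 111 112 165 194 196 197 195 192 192 192 195 194]
169 [198 198 200 198 199 200 197 197 198 199 143 104 109 107 108  99 107 110
 112 110 169 191 191 193 189 193 191 194 192 193]
172 [200 200 196 196 195 198 198 198 198 148 109 108 109 110 108 100 107 113
 112 114 176 198 196 194 194 194 192 196 196 196
[... 1724 characters left out ...]
49  41  42  44  47  53
  46  44  49  47  48  45  43  51  43  45  46 109 164 165 166 166 167 168]
212 [168 167 168 158 102  48  44  48  46  45  47  43  47  47  46  49  50  45
  50  44  53  56  61  71  79  79  82  85  87  88 123 165 165 165 166 165]
214 [168 166 167 165 136  38  48  40  48  43  43  48  54  60  64  78  80  81
  85  85  90  90  91  89  88  88  92 111 132 109 150 165 166 164 168 166]
216 [171 168 166 165 161 129  68  79  79  83  85  88  86  88  94  93  92  90
  96 110 146 147 145 150 166 165 166 166 167 166 165 165 164 164 164 165]
218 [170 171 165 166 168 169 153  91  90  89  93 110 145 144 146 156 170 169
 167 167 167 168 166 166 165 167 166 164 166 167 168 165 165 163 162 165]
```

>>> {"op": "play_rows", "data": {"deltas": [-0.68,-0.63,0,0,0,0,-1,-0.68,-0.63,0,0,0,0,-1,-0.68,-0.63,0,0,0,0,-1,-0.68,-0.63,0,0,0,0,-1,-0.68,-0.63,0,0,0,0,-1,-0.68,-0.63,0,0,0,0,-1,-0.68,-0.63,0,0,0,0,-1,-0.68,-0.63,0,0,0,0,-1,-0.68,-0.63,0,0,0,0,-1,-0.68,-0.63,0,0,0,0,-1,-0.68,-0.63,0,0,0,0,-1,-0.68,-0.63,0,0,0,0,-1,-0.68,-0.63,0,0,0,0,-1,-0.68,-0.63,0,0,0,0,-1,-0.68,-0.63,0,0,0,0,-1,-0.68,-0.63,0,0,0,0,-1,-0.68,-0.63,0,0,0,0,-1,-0.68,-0.63,0,0,0,0,-1,-0.68,-0.63,0,0,0,0,-1,-0.68,-0.63,0,0,0,0,-1]}}

```text
time: 2.02
tcp_pos: [0.4281, 0.1685, 0.2314]
ee_rot: [[-0.935, 0.354, 0.0], [0.354, 0.935, 0.0], [-0.0, 0.0, -1.0]]
force: [0.1, 1.2, -0.6]
grip_width: 0.0854
grip_force: 0.0
```

>>> {"op": "play_rows", "data": {"deltas": [0,0,0,0,0,0.079,-1,0,0,0,0,0,0.079,-1,0,0,0,0,0,0.079,-1,0,0,0,0,0,0.079,-1,0,0,0,0,0,0.079,-1,0,0,0,0,0,0.079,-1,0,0,0,0,0,0.079,-1,0,0,0,0,0,0.079,-1,0,0,0,0,0,0.079,-1,0,0,0,0,0,0.079,-1,0,0,0,0,0,0.079,-1,0,0,0,0,0,0.079,-1,0,0,0,0,0,0.079,-1,0,0,0,0,0,0.079,-1,0,0,0,0,0,0.079,-1,0,0,0,0,0,0.079,-1,0,0,0,0,0,0.079,-1,0,0,0,0,0,0.079,-1]}}

```text
time: 3.52
tcp_pos: [0.4277, 0.1696, 0.2314]
ee_rot: [[0.858, 0.514, 0.0], [0.514, -0.858, 0.0], [0.0, 0.0, -1.0]]
force: [-0.2, -0.1, -0.5]
grip_width: 0.0854
grip_force: 0.0
```

```bash
cat >> h.py <<'E'
from scipy.spatial.transform import Rotation as Rn
def togo(x,y,z,psi):
    """psi: world angle (deg) of tool y, tool pointing down"""
    s=arm.state(); R=np.array(s["ee_rot"]); a=np.radians(psi)
    yv=np.array([np.cos(a),np.sin(a),0]); zv=np.array([0,0,-1.]); D=np.c_[np.cross(yv,zv),yv,zv]
    p=np.array(s["tcp_pos"])
    print("t",s["time"],"tcp",(p*1000).round(1),"psi",np.degrees(np.arctan2(R[1,1],R[0,1])).round(2),"q1,q6",s["joints"][[0,5]].round(2))
    print("shift shares tot (now axes)",(R.T@(np.array([x,y,z])-p)/.025).round(2),"(final axes)",(D.T@(np.array([x,y,z])-p)/.025).round(2),"turn shares",(Rn.from_matrix(R.T@D).as_rotvec()/(np.pi/2)).round(3))
    print("F",s["force"].round(1),"T",s["ft_torque"].round(2),"grip",s["grip_width"].round(4),s["grip_force"])
E
python3 -c "
from h import *
togo(.530,-.037,.200,-101)"
```

```text
t 3.5167 tcp [427.7 169.6 231.4] psi -59.06 q1,q6 [0.23 1.26]
shift shares tot (now axes) [-0.74  9.19  1.26] (final axes) [5.59 7.33 1.26] turn shares [-0.    -0.     0.466]Traceback (most recent call last):
  File "<string>", line 3, in <module>
    togo(.530,-.037,.200,-101)
    ~~~~^^^^^^^^^^^^^^^^^^^^^^
  File "h.py", line 25, in togo
    print("F",s["force"].round(1),"T",s["ft_torque"].round(2),"grip",s["grip_width"].round(4),s["grip_force"])
                                                                     ^^^^^^^^^^^^^^^^^^^^^
AttributeError: 'float' object has no attribute 'round'
```

>>> {"op": "play_rows", "data": {"deltas": [-0.06,0.766,0.1,0,0,0,-1,-0.06,0.766,0.1,0,0,0,-1,-0.06,0.766,0.1,0,0,0,-1,-0.06,0.766,0.1,0,0,0,-1,-0.06,0.766,0.1,0,0,0,-1,-0.06,0.766,0.1,0,0,0,-1,-0.06,0.766,0.1,0,0,0,-1,-0.06,0.766,0.1,0,0,0,-1,-0.06,0.766,0.1,0,0,0,-1,-0.06,0.766,0.1,0,0,0,-1,-0.06,0.766,0.1,0,0,0,-1,-0.06,0.766,0.1,0,0,0,-1,0,0,0,0,0,0.0777,-1,0,0,0,0,0,0.0777,-1,0,0,0,0,0,0.0777,-1,0,0,0,0,0,0.0777,-1,0,0,0,0,0,0.0777,-1,0,0,0,0,0,0.0777,-1,0,0,0,0,0,0,-1]}}

```text
time: 5.1
tcp_pos: [0.5317, -0.0361, 0.2013]
ee_rot: [[0.982, -0.191, 0.0], [-0.191, -0.982, 0.0], [0.0, -0.0, -1.0]]
force: [0.1, -0.8, 0.0]
grip_width: 0.0856
grip_force: 0.0
```

```bash
sed -i 's/s\["grip_width"\].round(4)/round(s["grip_width"],4)/' h.py; python3 -c "
from h import *
togo(.530,-.037,.118,-101)
for n in ('top','side'):
    c=arm.read_camera(n); cv2.imwrite(f'pics/g_{n}.png',cv2.resize(c['img'][110:260,240:440,::-1],None,fx=2,fy=2)); print(proj(c,[arm.state()['tcp_pos'],[.53,-.037,.144]]))
cv2.imwrite('pics/g.png',np.hstack([cv2.imread('pics/g_top.png'),cv2.imread('pics/g_side.png')]))"
```

```text
t 5.1 tcp [531.7 -36.1 201.3] psi -100.99 q1,q6 [-0.19  1.57]
shift shares tot (now axes) [-0.06  0.05  3.33] (final axes) [-0.06  0.05  3.33] turn shares [-0. -0.  0.]
F [ 0.1 -0.8  0. ] T [0.01 0.05 0.02] grip 0.0856 0.0
[[339.80797537 168.21074665]
 [338.9750884  171.55802066]]
[[339.62112158 193.43644498]
 [338.89007035 205.72528333]]
```

View pics/g.png

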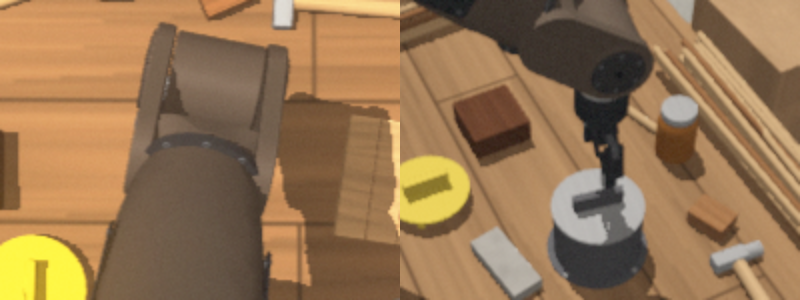

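Side crop: the gripper stands right above the lid bar (crop pixel about (600,185)); the arm hides the top view. Descending to the bar.

>>> {"op": "play_rows", "data": {"deltas": [-0.03,0.03,0.5,0,0,0,-1,-0.03,0.02,0.5,0,0,0,-1,0,0,0.5,0,0,0,-1,0,0,0.5,0,0,0,-1,0,0,0.5,0,0,0,-1,0,0,0.3,0,0,0,-1,0,0,0.25,0,0,0,-1,0,0,0.15,0,0,0,-1,0,0,0.1,0,0,0,-1,0,0,0,0,0,0,-1]}}

```text
time: 6.03
tcp_pos: [0.53, -0.0371, 0.1187]
ee_rot: [[0.983, -0.184, -0.0], [-0.184, -0.983, 0.0], [-0.0, -0.0, -1.0]]
force: [-0.9, 0.1, -0.1]
grip_width: 0.0854
grip_force: 0.0
```

>>> {"op": "play_rows", "data": {"deltas": [0,0,0,0,0,0,0.2,0,0,0,0,0,0,0.4,0,0,0,0,0,0,0.5,0,0,0,0,0,0,1,0,0,0,0,0,0,1,0,0,0,0,0,0,1,0,0,0,0,0,0,1,0,0,0,0,0,0,1,0,0,0,0,0,0,1,0,0,0,0,0,0,1], "force": 40}}

```text
time: 6.87
tcp_pos: [0.53, -0.0371, 0.1191]
ee_rot: [[0.983, -0.185, 0.0], [-0.185, -0.983, 0.0], [0.0, -0.0, -1.0]]
force: [-1.3, 0.9, 5.1]
grip_width: 0.0131
grip_force: 40.1
```

```bash
python3 -c "
from h import *
togo(.530,-.037,.118,-101)"
```

```text
t 6.8667 tcp [530.  -37.1 119.1] psi -100.67 q1,q6 [-0.19  1.56]
shift shares tot (now axes) [-0.   -0.    0.04] (final axes) [-0.   -0.    0.04] turn shares [-0.    -0.     0.004]
F [-1.3  0.9  5.1] T [-0.    0.17  0.01] grip 0.0131 40.12759208679199
```

Bar gripped (13 mm opening). I'll ease up 1 mm and turn 30° anticlockwise, then test the lift.

>>> {"op": "play_rows", "data": {"deltas": [0,0,-0.04,0,0,0,1,0,0,0,0,0,-0.056,1,0,0,0,0,0,-0.056,1,0,0,0,0,0,-0.056,1,0,0,0,0,0,-0.056,1,0,0,0,0,0,-0.056,1,0,0,0,0,0,-0.056,1,0,0,0,0,0,0,1,0,0,0,0,0,0,1]}}

```text
time: 7.62
tcp_pos: [0.5298, -0.037, 0.1194]
ee_rot: [[0.943, 0.333, -0.001], [0.333, -0.943, 0.0], [-0.001, -0.0, -1.0]]
force: [0.1, -0.4, -3.5]
grip_width: 0.0134
grip_force: 39.0
```

>>> {"op": "play_rows", "data": {"deltas": [0,0,-0.04,0,0,0,1,0,0,-0.04,0,0,0,1,0,0,0,0,0,0,1,0,0,0,0,0,0,1]}}

```text
time: 7.95
tcp_pos: [0.53, -0.037, 0.1219]
ee_rot: [[0.942, 0.334, 0.0], [0.334, -0.942, 0.0], [0.0, 0.0, -1.0]]
force: [-0.5, -0.5, -2.6]
grip_width: 0.0133
grip_force: 39.0
```

>>> {"op": "play_rows", "data": {"deltas": [0,0,-0.04,0,0,0,1,0,0,-0.02,0,0,0,1,0,0,0,0,0,0,1,0,0,0,0,0,0,1]}}

```text
time: 8.28
tcp_pos: [0.53, -0.037, 0.1233]
ee_rot: [[0.942, 0.335, 0.0], [0.335, -0.942, 0.0], [0.0, -0.0, -1.0]]
force: [0.4, -0.6, -3.1]
grip_width: 0.0134
grip_force: 39.0
```

>>> {"op": "play_rows", "data": {"deltas": [0,0,-0.04,0,0,0,1,0,0,0,0,0,0,1,0,0,0,0,0,0,1]}}

```text
time: 8.53
tcp_pos: [0.53, -0.0371, 0.1243]
ee_rot: [[0.942, 0.335, 0.0], [0.335, -0.942, 0.0], [0.0, -0.0, -1.0]]
force: [0.5, -0.1, -2.7]
grip_width: 0.0133
grip_force: 39.0
```

```bash
python3 -c "
from h import *
togo(.530,-.037,.1191,-70)"
```

```text
t 8.5333 tcp [530.  -37.1 124.3] psi -70.43 q1,q6 [-0.19  1.03]
shift shares tot (now axes) [ 0.   -0.    0.21] (final axes) [ 0.   -0.    0.21] turn shares [-0.    -0.    -0.005]
F [ 0.5 -0.1 -2.7] T [0.01 0.04 0.  ] grip 0.0133 38.98747980594635
```

>>> {"op": "play_rows", "data": {"deltas": [0,0,-0.04,0,0,0,1,0,0,-0.04,0,0,0,1,0,0,0,0,0,0,1,0,0,0,0,0,0,1]}}

```text
time: 8.87
tcp_pos: [0.53, -0.0371, 0.1264]
ee_rot: [[0.942, 0.335, 0.0], [0.335, -0.942, 0.0], [0.0, 0.0, -1.0]]
force: [0.4, 0.2, -3.1]
grip_width: 0.0134
grip_force: 39.0
```

Lifted 7 mm with a steady 3 N (the lid's own weight), well past the 3.5 mm catch: the lugs are in the slots. I'll continue straight up.

>>> {"op": "play_rows", "data": {"deltas": [0,0,-0.08,0,0,0,1,0,0,-0.08,0,0,0,1,0,0,-0.08,0,0,0,1,0,0,-0.08,0,0,0,1,0,0,0,0,0,0,1]}}

```text
time: 9.28
tcp_pos: [0.5302, -0.0371, 0.1348]
ee_rot: [[0.942, 0.335, 0.001], [0.335, -0.942, -0.0], [0.001, 0.0, -1.0]]
force: [1.1, -0.9, -3.2]
grip_width: 0.0132
grip_force: 39.0
```

>>> {"op": "play_rows", "data": {"deltas": [0,0,-0.12,0,0,0,1,0,0,-0.12,0,0,0,1,0,0,-0.12,0,0,0,1,0,0,-0.12,0,0,0,1,0,0,0,0,0,0,1]}}

```text
time: 9.7
tcp_pos: [0.5302, -0.0371, 0.147]
ee_rot: [[0.942, 0.335, 0.001], [0.335, -0.942, -0.0], [0.001, 0.0, -1.0]]
force: [0.0, -0.8, -2.8]
grip_width: 0.0136
grip_force: 39.0
```

```bash
python3 -c "
from h import *
togo(.462,-.3297,.200,-70)
c=arm.read_camera('side'); cv2.imwrite('pics/l.png',cv2.resize(c['img'][110:260,240:440,::-1],None,fx=3,fy=3))"
```

```text
t 9.7 tcp [530.2 -37.1 147. ] psi -70.43 q1,q6 [-0.19  1.03]
shift shares tot (now axes) [-6.49 10.11 -2.12] (final axes) [-6.57 10.07 -2.12] turn shares [ 0.    -0.001 -0.005]
F [ 0.  -0.8 -2.8] T [ 0.   -0.02  0.02] grip 0.0136 39.00974750518799
```

View pics/l.png

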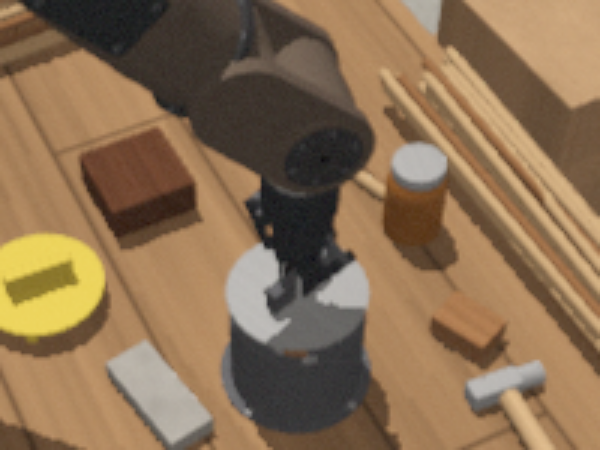

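The side crop shows the lid raised level with the gripper, with a gap opening under its edge at about (290,353). Raising it clear, then carrying it to the board.

>>> {"op": "play_rows", "data": {"deltas": [0,0,-0.2,0,0,0,1,0,0,-0.4,0,0,0,1,0,0,-0.4,0,0,0,1,0,0,-0.4,0,0,0,1,0,0,-0.4,0,0,0,1,0,0,-0.3,0,0,0,1,0,0,0,0,0,0,1], "force": 50}}

```text
time: 10.33
tcp_pos: [0.5306, -0.0372, 0.2008]
ee_rot: [[0.942, 0.335, 0.003], [0.335, -0.942, -0.001], [0.003, 0.002, -1.0]]
force: [0.2, 0.1, -2.7]
grip_width: 0.013
grip_force: 52.5
```

>>> {"op": "play_rows", "data": {"deltas": [-0.15,0.25,0,0,0,0,1,-0.34,0.53,0,0,0,0,1,-0.34,0.53,0,0,0,0,1,-0.34,0.53,0,0,0,0,1,-0.34,0.53,0,0,0,0,1,-0.34,0.53,0,0,0,0,1,-0.34,0.53,0,0,0,0,1,-0.34,0.53,0,0,0,0,1,-0.34,0.53,0,0,0,0,1,-0.34,0.53,0,0,0,0,1,-0.34,0.53,0,0,0,0,1,-0.34,0.53,0,0,0,0,1,-0.34,0.53,0,0,0,0,1,-0.34,0.53,0,0,0,0,1,-0.34,0.53,0,0,0,0,1,-0.34,0.53,0,0,0,0,1,-0.34,0.53,0,0,0,0,1,-0.34,0.53,0,0,0,0,1,-0.34,0.53,0,0,0,0,1,-0.15,0.25,0,0,0,0,1]}}

```text
time: 12.0
tcp_pos: [0.462, -0.3291, 0.1981]
ee_rot: [[0.943, 0.334, -0.001], [0.334, -0.943, 0.0], [-0.001, -0.001, -1.0]]
force: [-0.2, 0.0, -2.2]
grip_width: 0.0132
grip_force: 52.5
```

```bash
python3 -c "
from h import *
togo(.462,-.3297,.060,-70.4)
for n in ('top','side'):
    c=arm.read_camera(n); cv2.imwrite(f'pics/b_{n}.png',cv2.resize(c['img'][120:270,370:530,::-1] if n=='top' else c['img'][190:370,270:440,::-1],(400,400)))
cv2.imwrite('pics/b.png',np.hstack([cv2.imread('pics/b_top.png'),cv2.imread('pics/b_side.png')]))"
```

```text
t 12.0 tcp [ 462.  -329.1  198.1] psi -70.49 q1,q6 [-0.74  0.5 ]
shift shares tot (now axes) [-0.    0.03  5.52] (final axes) [-0.01  0.02  5.52] turn shares [-0.     0.    -0.001]
F [-0.2  0.  -2.2] T [-0.05 -0.01  0.03] grip 0.0132 52.4688059091568
```

View pics/b.png

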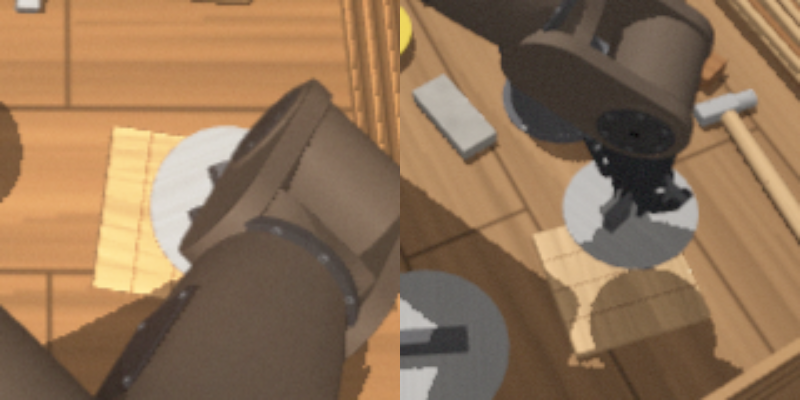

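The lid hangs level over the board (side crop: lid at (630,210), its shadow below it on the board). Lowering, then feeling for contact.

>>> {"op": "play_rows", "data": {"deltas": [0,0.02,0.3,0,0,0,1,0,0,0.5,0,0,0,1,0,0,0.5,0,0,0,1,0,0,0.5,0,0,0,1,0,0,0.5,0,0,0,1,0,0,0.5,0,0,0,1,0,0,0.5,0,0,0,1,0,0,0.5,0,0,0,1,0,0,0.5,0,0,0,1,0,0,0.5,0,0,0,1,0,0,0.4,0,0,0,1,0,0,0.3,0,0,0,1,0,0,0.2,0,0,0,1,0,0,0.06,0,0,0,1,0,0,0,0,0,0,1]}}

```text
time: 13.35
tcp_pos: [0.4631, -0.3276, 0.0546]
ee_rot: [[0.942, 0.335, -0.0], [0.335, -0.942, 0.0], [-0.0, -0.0, -1.0]]
force: [-0.3, -0.2, -3.3]
grip_width: 0.013
grip_force: 52.5
```

>>> {"op": "play_rows", "data": {"deltas": [0,0,0.04,0,0,0,1,0,0,0.02,0,0,0,1,0,0,0,0,0,0,1,0,0,0,0,0,0,1]}}

```text
time: 13.68
tcp_pos: [0.4631, -0.3279, 0.0536]
ee_rot: [[0.942, 0.335, 0.0], [0.335, -0.942, -0.0], [0.0, 0.0, -1.0]]
force: [0.7, 0.0, -3.2]
grip_width: 0.0134
grip_force: 52.5
```

>>> {"op": "play_rows", "data": {"deltas": [-0.066,0.053,0,0,0,0,1,0,0,0.04,0,0,0,1,0,0,0.02,0,0,0,1,0,0,0,0,0,0,1,0,0,0,0,0,0,1]}}

```text
time: 14.1
tcp_pos: [0.4619, -0.3296, 0.0517]
ee_rot: [[0.942, 0.335, -0.0], [0.335, -0.942, 0.0], [0.0, -0.0, -1.0]]
force: [-0.9, -0.4, -3.7]
grip_width: 0.0132
grip_force: 52.5
```

>>> {"op": "play_rows", "data": {"deltas": [0,0,0.04,0,0,0,1,0,0,0,0,0,0,1,0,0,0,0,0,0,1]}}

```text
time: 14.35
tcp_pos: [0.4619, -0.3296, 0.0511]
ee_rot: [[0.942, 0.335, 0.0], [0.335, -0.942, -0.0], [0.0, 0.0, -1.0]]
force: [-1.6, 1.1, 3.9]
grip_width: 0.013
grip_force: 53.3
```

Contact felt (force went from -3.7 to +3.9 N). Releasing and rising.

>>> {"op": "play_rows", "data": {"deltas": [0,0,0,0,0,0,0.6,0,0,0,0,0,0,0.3,0,0,0,0,0,0,0,0,0,0,0,0,0,-0.2,0,0,0,0,0,0,-0.2,0,0,0,0,0,0,-0.2,0,0,-0.1,0,0,0,-0.2,0,0,-0.3,0,0,0,-0.2,0,0,-0.6,0,0,0,-0.2,0,0,-0.8,0,0,0,-0.2,0,0,-0.8,0,0,0,-0.2,0,0,-0.8,0,0,0,-0.2,0,0,-0.8,0,0,0,-0.2,0,0,-0.8,0,0,0,-0.2,0,0,-0.8,0,0,0,-0.2,0,0,-0.5,0,0,0,-0.2,0,0,0,0,0,0,-0.2]}}

```text
time: 15.77
tcp_pos: [0.4626, -0.3301, 0.2115]
ee_rot: [[0.942, 0.335, 0.004], [0.335, -0.942, -0.003], [0.002, 0.004, -1.0]]
force: [-0.2, -1.7, -0.6]
grip_width: 0.0513
grip_force: 0.0
```

```bash
python3 -c "
from h import *
togo(.476,.05,.20,-70.4)
c=arm.read_camera('side'); im=c['img'].astype(int); cv2.imwrite('pics/s_side.png',cv2.resize(c['img'][170:360,270:440,::-1],(400,450)))
c=arm.read_camera('top'); cv2.imwrite('pics/s_top.png',cv2.resize(c['img'][130:250,300:490,::-1],(400,450)))
cv2.imwrite('pics/s.png',np.hstack([cv2.imread('pics/s_top.png'),cv2.imread('pics/s_side.png')]))"
```

```text
t 15.7667 tcp [ 462.6 -330.1  211.5] psi -70.43 q1,q6 [-0.74  0.49]
shift shares tot (now axes) [  5.6  -14.15   0.41] (final axes) [  5.61 -14.14   0.46] turn shares [ 0.003 -0.002 -0.   ]
F [-0.2 -1.7 -0.6] T [-0.01  0.    0.02] grip 0.0513 0.0
```

View pics/s.png

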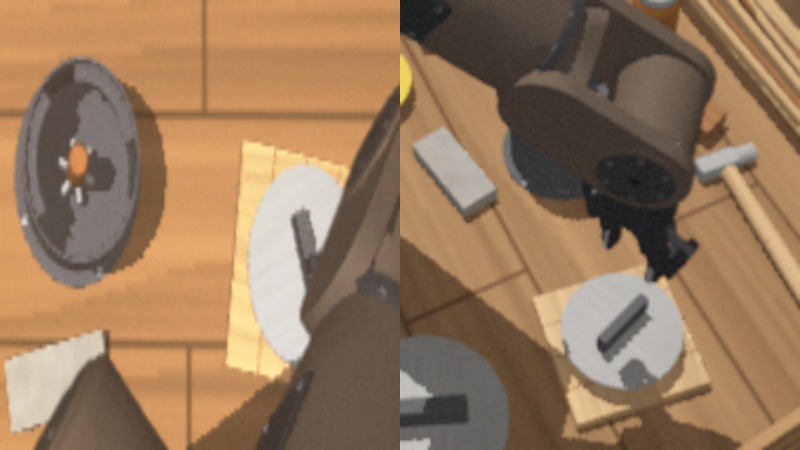

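The lid sits right way up and centred on the board (side crop (622,330)). The top crop shows the open tin, with the orange handle at about (78,160) and the fins around it.

```bash
python3 -c "
from h import *
c=arm.read_camera('top'); im=c['img'].astype(int)
m=np.zeros(im.shape[:2],bool); m[163:185,325:350]=1; m&=(im[:,:,0]-im[:,:,2])>50
k=big(m,(337,173)); print(rect(onz(c,k,.1))); 
v,u=np.nonzero(m); P=onz(c,np.c_[u,v],.1)*1000; print(len(u),P.mean(0),P.min(0),P.max(0)); print(rect(onz(c,k,.103)))
print(im[162:186:1,329:346,0]-im[162:186:1,329:346,2])
togo(P[:,0].mean()/1000-.0012,P[:,1].mean()/1000-.0022,.2,-70.4)
"
```

```text
(array([529.8, -32.8]), array([28.8, 23.5]), 0.2)
94 [530.4555118  -32.28204478] [515.39069595 -44.49026657] [544.25617108 -21.00084422]
(array([529.5, -32.6]), array([28.8, 23.4]), 0.2)
[[ 18  18  16  19  17  16  18  20  18  14  10   9  14  11  13  13  10]
 [ 18  17  18  19  18  20  19  18  10  10   9   9  10  10  11  10  11]
 [ 17  16  17  19  18  19  20  19  13  11   9   9  10   8  10  12   8]
 [ 17  17  18  17  18  19  17  10  12   9  10   9  10  11   8  10  10]
 [ 16  15  19  17  17  13  10  11   9  11  11  10  10  14   9   8   9]
 [ 20  17  15  16  12  11  13  17  21  11   9   9  12  10   9  10   8]
 [ 20  20  19  17  16  28  53  87  89  73  43  15  10  11  10   9   9]
 [ 22  18  15  17  42  93 126 134 129 128 114  62  13   9  10   9  10]
 [ 20  18  18  26  85 124 134 132 133 131 131 118  54  21  11  18  15]
 [ 18  18  17  51 107 128 133 136 135 135 131 128  79  25  17  17  18]
 [ 10  12  25  70 118 132 133 133 136 134 132 132  97  33  17  16  18]
 [ 11  11  21  56 118 132 131 131 137 134 134 126  83  29  19  17  17]
 [ 15  14  39  71  97 125 134 130 133 138 137 115  67  31  17
[... 329 characters left out ...]
45  34  24  18  19  16  14  16  17]
 [ 12   9  11  16  18  22  20  14  14  16  18  18  16  18  18  18  17]
 [ 13  12  13  21  18  17  17  13  14  14  16  19  14   9  12   9  10]
 [ 15  17  17  15  10   8  14  12  11  11  15  19  17   9  10   9   9]
 [ 20  18  15  15  10   9  11  10  11  13  16  16  18  10  11   9  11]
 [ 18  17  17  18  10   8   7  11  12  14  17  18  11   8   9  11  10]
 [ 20  18  18  18  17  12  11   9  10   9   9  11   8   9   8  10  11]]
t 15.9167 tcp [ 461.6 -329.3  207.8] psi -70.43 q1,q6 [-0.74  0.49]
shift shares tot (now axes) [  6.5  -10.21   0.32] (final axes) [  6.51 -10.2    0.31] turn shares [-0.  0. -0.]
F [-0.3 -0.3  0.9] T [-0.01  0.03 -0.05] grip 0.0512 0.0
```

```bash
python3 -c "
from h import *
c=arm.read_camera('top'); im=c['img'].astype(int)
d=im[160:190,325:350,0]-im[160:190,325:350,2]
v,u=np.nonzero(d>88); print(u.mean()+325,v.mean()+160,len(u),u.min(),u.max(),v.min(),v.max(), 'exp area',np.pi*(13/2.59)**2)
p=onz(c,[(u.mean()+325,v.mean()+160)],.103)[0]; print(p)
togo(p[0]-.0012,p[1]-.0022,.2,-70.4)
"
```

```text
336.7068965517241 172.29310344827587 58 8 16 8 16 exp area 79.14747222860052
[ 0.53264778 -0.03315044]
t 15.9667 tcp [ 461.6 -329.3  207.4] psi -70.43 q1,q6 [-0.74  0.49]
shift shares tot (now axes) [  6.57 -10.14   0.31] (final axes) [  6.58 -10.14   0.3 ] turn shares [-0.001  0.    -0.   ]
F [ 0.6 -0.4 -0.5] T [-0.05  0.02  0.05] grip 0.0511 0.0
```

>>> {"op": "play_rows", "data": {"deltas": [0.15,-0.23,0,0,0,0,-0.2,0.34,-0.53,0,0,0,0,-0.2,0.34,-0.53,0,0,0,0,-0.2,0.34,-0.53,0,0,0,0,-0.2,0.34,-0.53,0,0,0,0,-0.2,0.35,-0.54,0,0,0,0,-0.2,0.35,-0.54,0,0,0,0,-0.2,0.35,-0.54,0,0,0,0,-0.2,0.35,-0.54,0,0,0,0,-0.2,0.35,-0.54,0,0,0,0,-0.2,0.35,-0.54,0,0,0,0,-0.2,0.35,-0.54,0,0,0,0,-0.2,0.35,-0.54,0,0,0,0,-0.2,0.35,-0.54,0,0,0,0,-0.2,0.35,-0.54,0,0,0,0,-0.2,0.35,-0.54,0,0,0,0,-0.2,0.35,-0.54,0,0,0,0,-0.2,0.35,-0.54,0,0,0,0,-0.2,0.35,-0.54,0,0,0,0,-0.2,0.1,-0.16,0,0,0,0,-0.2]}}

```text
time: 17.63
tcp_pos: [0.5306, -0.0351, 0.2079]
ee_rot: [[0.942, 0.337, -0.001], [0.337, -0.942, 0.001], [-0.001, -0.001, -1.0]]
force: [0.5, 0.8, -0.8]
grip_width: 0.0508
grip_force: 0.0
```

```bash
python3 -c "
from h import *
togo(.5315,-.0353,.065,-70.4)
c=arm.read_camera('side'); im=c['img'].astype(int); x=c['img'][150:270,270:410,::-1]; cv2.imwrite('pics/t.png',cv2.resize(x,None,fx=4,fy=4))
print(proj(c,[[.5315,-.0353,.103],[.530,-.037,.11],[.5315,-.0353,.2]]))
"
```

```text
t 17.6333 tcp [530.6 -35.1 207.9] psi -70.32 q1,q6 [-0.19  1.04]
shift shares tot (now axes) [0.03 0.02 5.71] (final axes) [0.03 0.02 5.71] turn shares [-0.001  0.     0.001]
F [ 0.5  0.8 -0.8] T [ 0.04  0.06 -0.02] grip 0.0508 0.0
[[338.81635015 213.20621082]
 [338.68148961 212.41414165]
 [339.43854076 193.5501827 ]]
```

View pics/t.png

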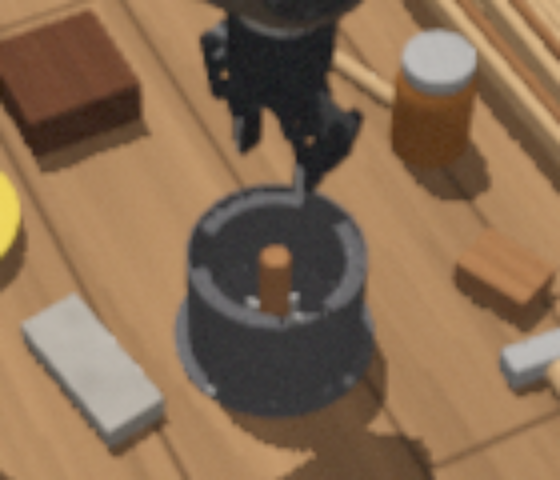

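The side crop shows the handle top at (276,255), i.e. image (339,213.7). That agrees with the predicted (338.8,213.2). Descending around it.

>>> {"op": "play_rows", "data": {"deltas": [0.03,0.02,0.3,0,0,0,-0.2,0,0,0.5,0,0,0,-0.2,0,0,0.5,0,0,0,-0.2,0,0,0.5,0,0,0,-0.2,0,0,0.5,0,0,0,-0.2,0,0,0.5,0,0,0,-0.2,0,0,0.4,0,0,0,-0.2,0,0,0.4,0,0,0,-0.2,0,0,0.4,0,0,0,-0.2,0,0,0.4,0,0,0,-0.2,0,0,0.4,0,0,0,-0.2,0,0,0.4,0,0,0,-0.2,0,0,0.3,0,0,0,-0.2,0,0,0.2,0,0,0,-0.2,0,0,0,0,0,0,-0.2]}}

```text
time: 18.93
tcp_pos: [0.5314, -0.038, 0.0647]
ee_rot: [[0.942, 0.335, -0.001], [0.335, -0.942, 0.0], [-0.001, -0.001, -1.0]]
force: [-0.0, 0.1, 0.1]
grip_width: 0.0513
grip_force: 0.0
```

```bash
python3 -c "
from h import *
togo(.5315,-.0353,.065,-70.4)"
```

```text
t 18.9333 tcp [531.4 -38.   64.7] psi -70.42 q1,q6 [-0.2   1.03]
shift shares tot (now axes) [ 0.04 -0.1  -0.01] (final axes) [ 0.04 -0.1  -0.01] turn shares [-0.001  0.001 -0.   ]
F [-0.   0.1  0.1] T [-0.02  0.02 -0.  ] grip 0.0513 0.0
```

>>> {"op": "play_rows", "data": {"deltas": [0.04,-0.1,0,0,0,0,-0.2,0,0,0,0,0,0,-0.1,0,0,0,0,0,0,0,0,0,0,0,0,0,0.1,0,0,0,0,0,0,0.2,0,0,0,0,0,0,0.25,0,0,0,0,0,0,0.3,0,0,0,0,0,0,0.35,0,0,0,0,0,0,0.4,0,0,0,0,0,0,0.5,0,0,0,0,0,0,1,0,0,0,0,0,0,1,0,0,0,0,0,0,1,0,0,0,0,0,0,1], "force": 40}}

```text
time: 20.1
tcp_pos: [0.5319, -0.0354, 0.066]
ee_rot: [[0.942, 0.335, 0.0], [0.335, -0.942, 0.0], [0.0, 0.0, -1.0]]
force: [-1.3, 1.6, 5.4]
grip_width: 0.0248
grip_force: 39.4
```

>>> {"op": "play_rows", "data": {"deltas": [0,0,-0.04,0,0,0,1,0,0,-0.08,0,0,0,1,0,0,-0.08,0,0,0,1,0,0,0,0,0,0,1,0,0,0,0,0,0,1]}}

```text
time: 20.52
tcp_pos: [0.5319, -0.0354, 0.0708]
ee_rot: [[0.942, 0.335, 0.0], [0.335, -0.942, 0.0], [0.0, -0.0, -1.0]]
force: [-0.6, 0.5, -1.6]
grip_width: 0.0244
grip_force: 39.3
```

Splitter held (25 mm width, 1.6 N weight). Lifting clear.

>>> {"op": "play_rows", "data": {"deltas": [0,0,-0.2,0,0,0,1,0,0,-0.4,0,0,0,1,0,0,-0.5,0,0,0,1,0,0,-0.5,0,0,0,1,0,0,-0.5,0,0,0,1,0,0,-0.5,0,0,0,1,0,0,-0.5,0,0,0,1,0,0,-0.5,0,0,0,1,0,0,-0.5,0,0,0,1,0,0,-0.5,0,0,0,1,0,0,-0.4,0,0,0,1,0,0,-0.2,0,0,0,1,0,0,0,0,0,0,1]}}

```text
time: 21.6
tcp_pos: [0.5322, -0.0355, 0.2021]
ee_rot: [[0.942, 0.335, 0.002], [0.335, -0.942, -0.0], [0.002, 0.001, -1.0]]
force: [-0.4, 0.2, -1.0]
grip_width: 0.0252
grip_force: 39.4
```

```bash
python3 -c "
from h import *
togo(.476,.2758,.200,-70.4)"
```

```text
t 21.6 tcp [532.2 -35.5 202.1] psi -70.43 q1,q6 [-0.19  1.04]
shift shares tot (now axes) [  2.05 -12.48   0.08] (final axes) [  2.06 -12.48   0.08] turn shares [ 0.001 -0.001 -0.   ]
F [-0.4  0.2 -1. ] T [0.02 0.04 0.01] grip 0.0252 39.390140189789236
```

>>> {"op": "play_rows", "data": {"deltas": [0.05,-0.3,0,0,0,0,1,0.108,-0.66,0,0,0,0,1,0.108,-0.66,0,0,0,0,1,0.108,-0.66,0,0,0,0,1,0.108,-0.66,0,0,0,0,1,0.108,-0.66,0,0,0,0,1,0.108,-0.66,0,0,0,0,1,0.108,-0.66,0,0,0,0,1,0.108,-0.66,0,0,0,0,1,0.108,-0.66,0,0,0,0,1,0.108,-0.66,0,0,0,0,1,0.108,-0.66,0,0,0,0,1,0.108,-0.66,0,0,0,0,1,0.108,-0.66,0,0,0,0,1,0.108,-0.66,0,0,0,0,1,0.108,-0.66,0,0,0,0,1,0.108,-0.66,0,0,0,0,1,0.108,-0.66,0,0,0,0,1,0.108,-0.66,0,0,0,0,1,0.05,-0.3,0,0,0,0,1]}}

```text
time: 23.27
tcp_pos: [0.4745, 0.2774, 0.1999]
ee_rot: [[0.942, 0.336, -0.001], [0.336, -0.942, -0.0], [-0.001, -0.0, -1.0]]
force: [-0.2, 0.5, -1.5]
grip_width: 0.0249
grip_force: 39.5
```

>>> {"op": "play_rows", "data": {"deltas": [0,0,0,0,0,0,1,0,0,0.2,0,0,0,1,0,0,0.4,0,0,0,1,0,0,0.4,0,0,0,1,0,0,0.4,0,0,0,1,0,0,0.4,0,0,0,1,0,0,0.4,0,0,0,1,0,0,0.4,0,0,0,1,0,0,0.2,0,0,0,1,0,0,0,0,0,0,1,0,0,0,0,0,0,1]}}

```text
time: 24.18
tcp_pos: [0.4755, 0.2757, 0.1306]
ee_rot: [[0.942, 0.335, -0.0], [0.335, -0.942, -0.0], [-0.0, -0.0, -1.0]]
force: [-0.1, -0.3, -1.9]
grip_width: 0.0247
grip_force: 39.5
```

```bash
python3 -c "
from h import *
togo(.476,.2758,.113,-70.4)
c=arm.read_camera('side'); x=c['img'][100:220,220:360,::-1]; cv2.imwrite('pics/p.png',cv2.resize(x,None,fx=4,fy=4))"
```

```text
t 24.1833 tcp [475.5 275.7 130.6] psi -70.43 q1,q6 [0.41 1.63]
shift shares tot (now axes) [0.02 0.   0.7 ] (final axes) [0.02 0.   0.7 ] turn shares [-0.  0. -0.]
F [-0.1 -0.3 -1.9] T [ 0.04  0.03 -0.01] grip 0.0247 39.50782895553857
```

View pics/p.png

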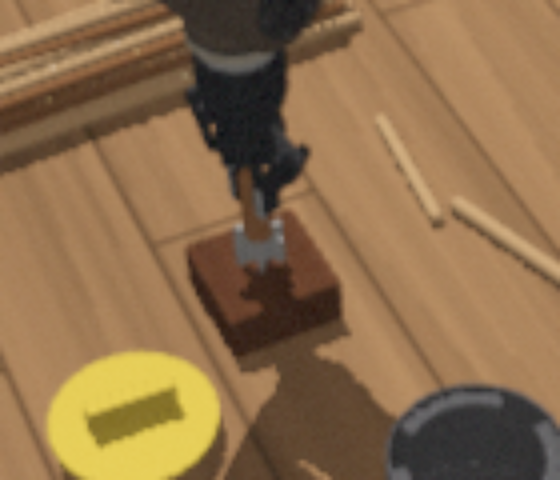

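The splitter hangs upright over the block, head at crop (260,245) just above the block's centre. Lowering until contact.

>>> {"op": "play_rows", "data": {"deltas": [0.02,0,0.2,0,0,0,1,0,0,0.2,0,0,0,1,0,0,0.16,0,0,0,1,0,0,0.1,0,0,0,1,0,0,0.02,0,0,0,1,0,0,0,0,0,0,1,0,0,0,0,0,0,1]}}

```text
time: 24.82
tcp_pos: [0.476, 0.2759, 0.1139]
ee_rot: [[0.942, 0.335, 0.0], [0.335, -0.942, 0.0], [0.0, -0.0, -1.0]]
force: [0.4, 0.6, -2.0]
grip_width: 0.025
grip_force: 39.5
```

>>> {"op": "play_rows", "data": {"deltas": [0,0,0.04,0,0,0,1,0,0,0,0,0,0,1,0,0,0,0,0,0,1]}}

```text
time: 25.07
tcp_pos: [0.476, 0.2759, 0.1129]
ee_rot: [[0.942, 0.335, 0.0], [0.335, -0.942, 0.0], [0.0, -0.0, -1.0]]
force: [0.0, 0.6, -2.1]
grip_width: 0.025
grip_force: 39.5
```

>>> {"op": "play_rows", "data": {"deltas": [0,0,0.03,0,0,0,1,0,0,0,0,0,0,1,0,0,0,0,0,0,1]}}

```text
time: 25.32
tcp_pos: [0.476, 0.2759, 0.112]
ee_rot: [[0.942, 0.335, 0.0], [0.335, -0.942, 0.0], [0.0, -0.0, -1.0]]
force: [-0.1, -1.0, -0.8]
grip_width: 0.0247
grip_force: 39.5
```

>>> {"op": "play_rows", "data": {"deltas": [0,0,0.03,0,0,0,1,0,0,0,0,0,0,1,0,0,0,0,0,0,1]}}

```text
time: 25.57
tcp_pos: [0.476, 0.2758, 0.1113]
ee_rot: [[0.942, 0.335, -0.0], [0.335, -0.942, 0.0], [-0.0, -0.0, -1.0]]
force: [-0.4, 0.1, -1.8]
grip_width: 0.0251
grip_force: 39.5
```

>>> {"op": "play_rows", "data": {"deltas": [0,0,0.03,0,0,0,1,0,0,0,0,0,0,1,0,0,0,0,0,0,1]}}

```text
time: 25.82
tcp_pos: [0.4761, 0.2759, 0.111]
ee_rot: [[0.942, 0.335, 0.001], [0.335, -0.942, 0.0], [0.001, -0.0, -1.0]]
force: [-0.7, -0.3, 5.0]
grip_width: 0.0249
grip_force: 40.1
```

Contact on the block (+5 N). Opening gently, rising straight up.

>>> {"op": "play_rows", "data": {"deltas": [0,0,0,0,0,0,0.4,0,0,0,0,0,0,0.3,0,0,0,0,0,0,0.2,0,0,0,0,0,0,0,0,0,0,0,0,0,-0.2,0,0,0,0,0,0,-0.4,0,0,0,0,0,0,-0.4,0,0,0,0,0,0,-0.4,0,0,-0.1,0,0,0,-0.4,0,0,-0.3,0,0,0,-0.4,0,0,-0.5,0,0,0,-0.4,0,0,-0.6,0,0,0,-0.4,0,0,-0.6,0,0,0,-0.4,0,0,-0.6,0,0,0,-0.4,0,0,-0.6,0,0,0,-0.4,0,0,-0.6,0,0,0,-0.4,0,0,-0.4,0,0,0,-0.4,0,0,0,0,0,0,-0.4]}}

```text
time: 27.32
tcp_pos: [0.4766, 0.2762, 0.2204]
ee_rot: [[0.942, 0.335, 0.003], [0.335, -0.942, 0.002], [0.004, -0.0, -1.0]]
force: [0.4, -0.4, 0.1]
grip_width: 0.0598
grip_force: 0.0
```

```bash
python3 -c "
from h import *
togo(.476,.2758,.113,-70.4)
c=arm.read_camera('side'); x=c['img'][110:390,220:440,::-1]; cv2.imwrite('pics/f.png',cv2.resize(x,None,fx=2,fy=2)); print(proj(c,[[.476,.2758,.05],[.476,.2758,.148],[.462,-.3297,.046]]))"
```

```text
t 27.3167 tcp [476.6 276.2 220.4] psi -70.42 q1,q6 [0.41 1.63]
shift shares tot (now axes) [-0.04  0.01  4.3 ] (final axes) [-0.03  0.01  4.3 ] turn shares [-0.    -0.002 -0.   ]
F [ 0.4 -0.4  0.1] T [0.   0.01 0.01] grip 0.0598 0.0
[[285.58645507 166.08411156]
 [283.43179285 146.50560013]
 [364.11198839 308.17519155]]
```

View pics/f.png

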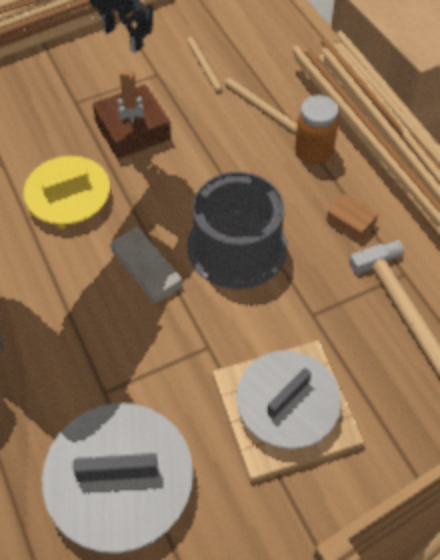

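The final picture shows the splitter standing upright on the block (crop (130,100)) and the lid centred on the board at (289,399), within about 1.5 px of the prediction. The gripper is clear of everything and the bystanders are where they were.

```bash
python3 -c "
from plant import arm
print(arm.close_job())"
```

```text
the job is handed in; nothing more can be done
None
```

The job is handed in at about 27 s of the 64 s allowed: the lid came free after a 30° turn and sits right way up mid-board, and the splitter stands upright, blades down, in the middle of the block; no verdict was returned.

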